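# Fit the bag-hook head on the bench drip stand

## Task

Two drip stands on the pharmacy bench have lost their heads. Take the bag-hook head with the thick square tube and slide it down over the thick square stub, with the small window in the tube on the same side as the spring button, until the tube sits fully home on the foot plate and the button pops out through the window. Then let go of it and leave it standing there.

Things in the scene. Friction and masses are not known exactly. Their poses are not given: they have to be found in the camera images.
- hook_head: Loose bag-hook head, 0.2 to 0.4 kg, standing upright: aluminium square tube, 42 mm wide, 36 inside, 130 tall, open below, 6 mm black cap on top. Origin: centre of the open lower end; z up. A hook rod 8 mm thick runs from the cap's top towards +x to 90 mm from the axis, tip 155 mm up; +x starts within 0.5 rad of away from the robot. Grip the plain +y and -y walls. Not the lower slim round one.
- window (a point): Centre of the window (20 mm wide, 18 mm tall) in the head's +x wall, on the side to which the hook points; 25 mm above the tube's lower end and 19.5 mm from its axis. Axes as the head's.
- stand: Drip stand fixed to the bench: grey foot plate 120 x 120 x 12 mm, in its middle a steel stub 32 mm square up to 62 mm above the bench, tapering to a 12 mm tip at 84 mm. Origin: centre of the plate's underside; z up; +x, the button's side, within 0.4 rad of away from the robot. Tube home: head's origin 12 mm above this one, +x along +x. Not the stand with the 20 mm round stub.
- button (a joint): Spring button on the stub's +x face, 37 mm above the bench: blunt steel cone, 15 mm across, sticking out 8.5 mm. 0 m: fully out, as at the start and once through the window; grows as pressed in, to 0.0085. Pushing the tube past it takes about 5 to 10 N on top of its weight; behind a plain wall it stays at least 4.5 mm in.
Mind the look-alikes: they are no part of the job. What is shaped like the stand but red or yellow is not meant.

How it is judged (in metres and radians):
On the way:
1. the tube slides down over the stub and presses the spring button in (value of joint button above 0.003 m and horizontal distance between hook_head and stand below 0.012 m and z of hook_head in the frame of stand above 0.015 m), for 0.01 s.
At the end, for the whole second after the job is handed in: The square-tube head stands at rest on the square stub: its lower end within 10 mm of the stub's axis, down on the foot plate to within 6 mm, upright within 0.15 rad, and the button is out through the window (pressed in by less than 3 mm) (value of joint button below 0.003 m and horizontal distance between hook_head and stand below 0.01 m and z of hook_head in the frame of stand between 0.005 and 0.018 m and angle between hook_head's own z axis and vertical below 0.15 rad and linear speed of hook_head below 0.02 m/s); the robot touches nothing.
It also fails if it takes over 42 s, if anything falls off the work surface, if the arm or the gripper's body presses on something with over 40 N, if the wrist force passes 120 N, or if a joint passes its speed limit or range.

## Robot

A 6-joint arm with a two-finger parallel gripper is mounted at the origin on the work surface. World frame = base frame: x ahead of the robot, y to its left, z up, the work surface at z = 0. Lengths are in mm, angles in rad, forces in N, time in s.
With the tool pointing down it reaches from about 300 to 775 mm from the base axis. Payload 14.6 kg.
Tool frame: the origin (TCP) lies on the mounting face of the last link; the fingertips stand 199 mm ahead of it and the grasp point (between the pads) lies 180 mm ahead of it; z points along the fingers, y is the line along which they close (so a half turn about z gives the same grasp; the last joint's range is limited). The gripper opens to 94 mm and grips with 3 to 60 N. Pads are 16 mm wide; open, the fingers measure 119 mm over their backs; the gripper's body (75 mm by 177 mm) begins 78 mm behind the grasp point.
Start: joints at [1.059, 0.3, 1.521, -0, 1.321, -0.067], TCP at [236.649, 496.476, 404.646] pointing down, gripper open.
Joint ranges: [-3.03, 3.03], [-0.79, 2.21], [0.23, 2.52], [-1.04, 4.18], [0, 3.07], [-2.55, 2.55]. Speed limits (rad/s): [2.22, 2.22, 2.57, 3.14, 3.14, 3.14].

## Interface

Orientations are given as [roll, pitch, yaw] about the fixed x, y, z axes, in that order (R = Rz(yaw) Ry(pitch) Rx(roll)).
In Python, from cell import manip gives the robot as it stands. The module is installed in compiled form; this text tells all that it offers.
- The arm moves only by the shell command python3 -m creep 'ROWS' [FORCE]. ROWS is a JSON object of lists of equal length, an entry for each row: "slide": the shift along the world's x, y, z in cm, a list of three; "turn": the turn about the world's z in rad; "claw": the opening, from 0 (shut) to 1 (fully open). A call has 1 to 8 rows; each row shifts and turns the commanded pose from where the row before left it; what a row does not reach is not made up. A row lasts 1/8 s, in which the tool goes at most 62.5 mm and 10.7 degrees, less where a joint would pass 70% of its speed; a pose out of reach is approached as far as the arm can. A call with a gripper value outside its range is refused whole. The fingers move at their own pace and stop on an object; FORCE is the grip in N (left out, the last holds). Time passes only in rows, so rows that do not move let the fingers close. It gives the time, the measured TCP pose, the force, the opening and the grip force at its end, in the units of the state.
- manip.read_state(): the state, without advancing time (a new reading comes with each control period).
- manip.camera(name): name is "side" or "top" or "wrist"; returns (picture, depth): 480x640x3 uint8, red, green, blue; 480x640 float32, mm along the optical axis (not along the pixel's ray), 0 where there is no reading.
- manip.calibration(name): a dict with "intrinsics" (3x3 intrinsics, pixels), "pose" (4x4, takes a point from camera to world coordinates). Camera axes: x right, y up, looking along -z (the intrinsics and any distortion apply to the point x, -y, -z); pixel columns grow to the right and rows downward; lengths in mm; the calibration is good to about 2 mm. A picture is of the moment at which its call begins: read the wrist's pose just before it. calibration takes no time and is no camera call; for the wrist camera it gives the pose at the moment of the call.
- manip.sign_off(): hands the job in; it is judged then, once.
Trained networks look in the newest picture that a camera, given by its name, has taken for a name from the list of things; names that differ only in an ending like _2 or _b are one class to them, and where a whole thing is asked for, a point or a joint stands for the part that bears it (a point fixed in the world has none). Each returns a list of dicts, best first, with "score" (0 to 1); they miss things now and then, are a little off and sometimes report something else, mostly with a low value. They report only what shows in the picture. A call takes as long as a camera call. They do not tell look-alikes from the thing itself.
- manip.cut_out(query, camera): "mask" (480x640 bool, what is visible of it) and "position" ([column, row] in pixels, amid what is visible of it).
The state is a dict: "clock": time; "joints": joint angles; "qd": joint speeds; "effort": joint torques, N m; "eef_pos": TCP position; "eef_rot": TCP orientation; "wrist_force": force on the tool from outside, world axes, zero at the start; "moment": the same for the moment, N m; "finger_gap": finger opening in mm; "finger_force": force on a finger pad.
Only numpy, scipy, OpenCV 4.12 (cv2) and the standard library are available. Lean on these libraries where they do the work, as an engineer would, in place of code of your own. Each camera call takes 0.05 s, during which the arm holds its last target. There are 200 camera calls.

## Working session

There is one attempt and no reset: what is moved stays moved. The work goes in short steps, Python scripts to look and compute and a shell command to move; the robot and the scene stay as the last step left them, time stands still between calls to the robot, and variables do not carry over. Pictures are saved under pics/ and viewed, at most 10 in all, crops included, and the job is handed in when it is done.

```bash
mkdir -p pics
cat > h.py <<'E'
import numpy as np, cv2
from cell import manip
def cloud(cam, depth, cal):
    K=np.array(cal["intrinsics"]);T=np.array(cal["pose"])
    v,u=np.mgrid[0:480,0:640]
    p=np.stack([(u-K[0,2])/K[0,0]*depth,-(v-K[1,2])/K[1,1]*depth,-depth],-1)
    return p@T[:3,:3].T+T[:3,3]
def shoot(cam):
    cal=manip.calibration(cam); im,d=manip.camera(cam)
    return im,d,cloud(cam,d,cal)
E
python3 - <<'E'
from h import *
ims=[]
for c in ["top","side"]:
    im,d,P=shoot(c); ims.append(im); np.savez(f"{c}.npz",im=im,d=d,P=P)
    cv2.imwrite(f"pics/{c}.png",im[:,:,::-1])
    for q in ["hook_head","stand","window","button"]:
        for r in manip.cut_out(q,c):
            m=r["mask"]&(d>0); print(c,q,round(r["score"],2),np.round(r["position"]),m.sum(),np.round(np.median(P[m],0)) if m.any() else None, np.round(P[m].max(0)) if m.any() else None)
s=manip.read_state();print(s["clock"],s["eef_pos"],s["eef_rot"],s["finger_gap"])
E
```

```text
top hook_head 0.97 [444. 226.] 611 [ 453. -265.  132.] [ 539. -242.  156.]
top stand 0.88 [200. 139.] 2056 [709. 350.  11.] [783. 421.  90.]
top stand 0.64 [275. 229.] 2020 [482. 158.  12.] [554. 231.  89.]
top stand 0.59 [448. 329.] 2196 [ 209. -275.   12.] [ 269. -218.   91.]
top window 0.76 [444. 229.] 587 [ 450. -264.  131.] [ 522. -242.  145.]
side hook_head 0.75 [424. 322.] 1948 [ 441. -279.   96.] [ 666. -204.  158.]
side stand 0.87 [308. 217.] 1902 [476. 150.  14.] [553. 238.  88.]
side stand 0.79 [339. 147.] 1419 [702. 345.  14.] [789. 439.  89.]
side stand 0.65 [320. 417.] 4345 [ 198. -288.   13.] [ 269. -216.   87.]
side window 0.76 [423. 320.] 2001 [ 441. -278.   93.] [ 589. -165.  158.]
0.5 [236.65426935 496.45891023 404.6310287 ] [-3.14153525e+00  2.33908869e-05  2.69680932e+00] 94.19038811098848
```

View pics/top.png

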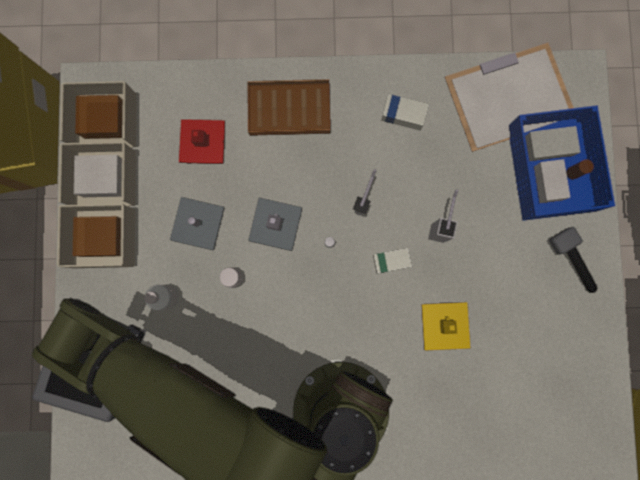

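View pics/side.png

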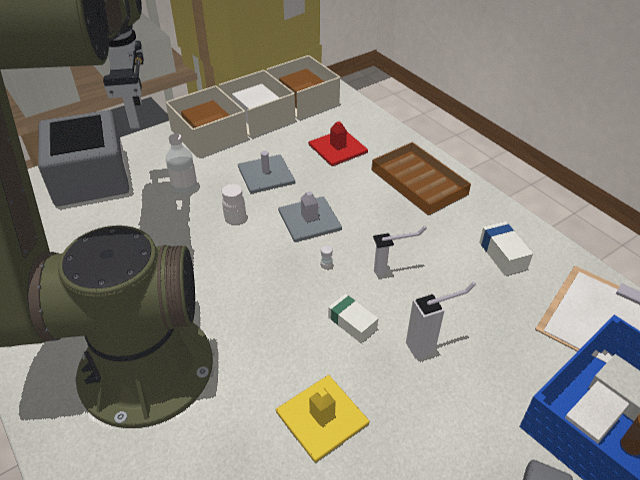

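The top view shows the thick head at (446,228) with its hook pointing up the image, and the slim one at (362,203). The grey square stand is at (275,223), the round one at (198,222). In the side view they are at (425,325) and (310,215).

```bash
cat >> h.py <<'E'
def rect(p):
    r=cv2.minAreaRect(p[:,:2].astype(np.float32)); a=np.deg2rad(r[2]); a=(a+np.pi/4)%(np.pi/2)-np.pi/4
    return np.round(r[0],1),np.round(r[1],1),round(float(a),3)
E
python3 - <<'E'
from h import *
for c,hp,sp in [("top",(444,228),(275,223)),("side",(424,322),(310,215))]:
    im,d,P=shoot(c)
    m=(np.hypot(P[...,0]-482,P[...,1]-158)<95)&(P[...,2]>6)&(P[...,2]<20)&(d>0)
    print(c,"plate",rect(P[m]),m.sum())
    m=(np.hypot(P[...,0]-482,P[...,1]-158)<60)&(P[...,2]>30)&(d>0); print("stub",m.sum(),P[m].mean(0).round(1))
    m=(np.hypot(P[...,0]-440,P[...,1]+270)<130)&(P[...,1]<-215)&(P[...,2]>40)&(d>0);q=P[m]
    cap=q[(q[:,2]>122)&(q[:,2]<143)&(q[:,0]<475)]
    print("cap",rect(cap),len(cap)); hk=q[(q[:,2]>137)]; 
    for t in (137,142,146,150): 
        k=q[q[:,2]>t]; print(t,len(k),k.mean(0).round(1))
    l=cv2.fitLine(hk[:,:2].astype(np.float32),cv2.DIST_HUBER,0,.01,.01).ravel(); print("hook yaw",np.arctan(l[1]/l[0]))
E
```

```text
top plate (array([486.3, 163.8]), array([172.6, 176.1]), -0.6) 1758
stub 191 [483.7 158.   67.3]
cap (array([ 452.5, -268.4]), array([43.1, 44.9]), -0.258) 309
137 172 [ 480.1 -274.4  140.9]
142 38 [ 514.5 -283.5  147. ]
146 15 [ 536.  -289.   151.8]
150 13 [ 536.5 -289.1  152.6]
hook yaw -0.2535318
side plate (array([486.1, 162.3]), array([158.8, 172.9]), -0.091) 1500
stub 347 [480.4 156.1  59.3]
cap (array([ 452.3, -266.2]), array([44.3, 46.6]), -0.279) 519
137 294 [ 484.3 -274.4  140.8]
142 60 [ 523.7 -284.7  147.8]
146 37 [ 535.  -287.2  150.3]
150 19 [ 537.3 -287.7  152.8]
hook yaw -0.25142032
```

```bash
python3 -m creep '{"slide":[[2.4,-4.8,0],[2.4,-4.8,0],[2.4,-4.8,0],[2.4,-4.8,0],[2.4,-4.8,0],[2.4,-4.8,0],[2.4,-4.8,0],[0,0,0]],"turn":[0.1,0.07,0,0,0,0,0,0],"claw":[1,1,1,1,1,1,1,1]}' 40
python3 - <<'E'
from h import *
im,d,P=shoot("wrist"); np.savez("w1.npz",im=im,d=d,P=P)
cv2.imwrite("pics/w1.png",im[:,:,::-1])
for q in ["stand","button"]:
    for r in manip.cut_out(q,"wrist"):
        m=r["mask"]&(d>0);p=P[m]; print(q,round(r["score"],2),np.round(r["position"]),m.sum(),np.median(p,0).round())
        k=p[(p[:,2]>7)&(p[:,2]<17)]
        if len(k)>50: print("plate",rect(k))
        k=p[(p[:,2]>72)]
        if len(k)>10: print("tip",rect(k),k[:,2].max())
print(np.array(manip.calibration("wrist")["pose"]).round(2))
E
```

```text
clock: 1.6
eef_pos: [405.6, 158.1, 404.8]
eef_rot: [-3.142, 0.0, 2.862]
wrist_force: [-1.0, 0.6, 0.5]
finger_gap: 94.0
finger_force: 0.0
stand 0.74 [345. 275.] 12035 [473. 164.  12.]
plate (array([484.7, 162.6]), array([120.2, 120.4]), -0.248)
tip (array([484.4, 162.4]), array([23.2, 22.9]), -0.238) 85.96343305836075
[[ 2.7000e-01 -9.3000e-01 -2.5000e-01  3.3201e+02]
 [ 9.6000e-01  2.6000e-01  7.0000e-02  1.8109e+02]
 [ 0.0000e+00 -2.6000e-01  9.7000e-01  3.8510e+02]
 [ 0.0000e+00  0.0000e+00  0.0000e+00  1.0000e+00]]
```

View pics/w1.png

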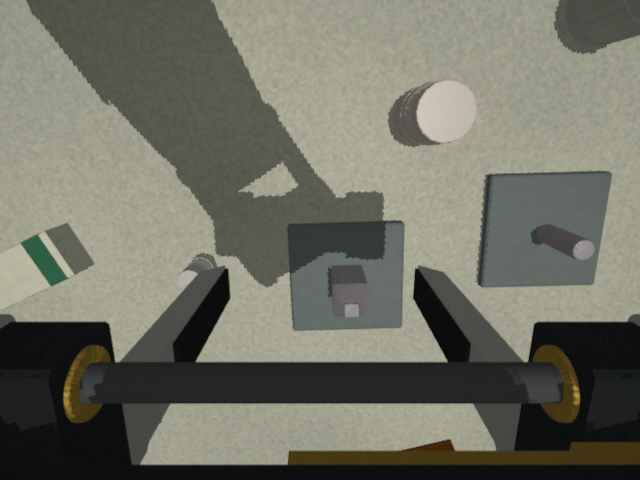

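The wrist view shows the square tapered stub in the middle of its plate at (348,290), and the round stub at (570,245). Now to the head.

```bash
python3 -m creep '{"slide":[[-0.4,-5.7,0],[-0.4,-5.7,0],[-0.4,-5.7,0],[-0.4,-5.7,0],[-0.4,-5.7,0],[-0.4,-5.7,0],[-0.4,-5.7,0],[0,0,0]],"turn":[0.025,0,0,0,0,0,0,0],"claw":[1,1,1,1,1,1,1,1]}'
python3 - <<'E'
from h import *
im,d,P=shoot("wrist"); np.savez("w2.npz",im=im,d=d,P=P)
cv2.imwrite("pics/w2.png",im[:,:,::-1])
for r in manip.cut_out("hook_head","wrist"):
    m=r["mask"]&(d>0);p=P[m]; print(round(r["score"],2),np.round(r["position"]),m.sum(),np.median(p,0).round())
    cap=p[(p[:,2]>131)&(p[:,2]<140)&(np.hypot(p[:,0]-452,p[:,1]+267)<36)]
    if len(cap)>10: print("cap",rect(cap),len(cap))
    hk=p[p[:,2]>141]
    if len(hk)>10:
        l=cv2.fitLine(hk[:,:2].astype(np.float32),cv2.DIST_HUBER,0,.01,.01).ravel(); print("hook yaw",np.arctan(l[1]/l[0]))
E
```

```text
clock: 2.75
eef_pos: [376.8, -240.1, 404.3]
eef_rot: [3.141, -0.001, 2.89]
wrist_force: [0.2, 0.6, 0.2]
finger_gap: 94.1
finger_force: 0.0
0.76 [313. 317.] 5536 [ 435. -265.  129.]
cap (array([ 447.6, -265.4]), array([41.5, 34.7]), -0.285) 1876
hook yaw -0.25377145
```

View pics/w2.png

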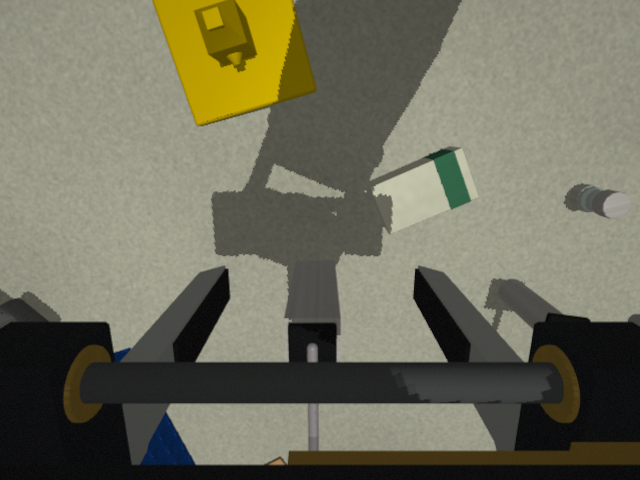

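The near view shows the tube between the fingers at (313,300), its cap at (313,340), and the hook pointing away from the robot, parallel to the tool. The thick head's sides line up with the fingers.

```bash
python3 -m creep '{"slide":[[4,-1.3,0],[3.5,-1.3,0],[0,0,-4],[0,0,-4],[0,0,-4],[0,0,-1],[0,0,0],[0,0,0]],"turn":[0,0,0,0,0,0,0,0],"claw":[1,1,1,1,1,1,1,0]}' 40
python3 -m creep '{"slide":[[0,0,0],[0,0,0],[0,0,0],[0,0,0],[0,0,0]],"turn":[0,0,0,0,0],"claw":[0,0,0,0,0]}' 40
```

```text
clock: 3.85
eef_pos: [452.1, -264.3, 276.3]
eef_rot: [-3.141, 0.002, 2.892]
wrist_force: [0.4, 0.3, 0.2]
finger_gap: 87.4
finger_force: 0.0
clock: 4.47
eef_pos: [451.7, -264.6, 274.7]
eef_rot: [-3.142, 0.0, 2.892]
wrist_force: [-0.7, -0.2, 0.2]
finger_gap: 41.7
finger_force: 40.0
```

```bash
python3 -m creep '{"slide":[[0,0,2],[0,0,4],[0,0,4],[0,0,4],[0,0,3],[0,2,0],[0.3,4.5,0],[0.3,5,0]],"turn":[0,0,0,0,0,0,0,0],"claw":[0,0,0,0,0,0,0,0]}' 40
python3 -m creep '{"slide":[[0.4,5,0],[0.4,5,0],[0.4,5,0],[0.4,5,0],[0.4,5,0],[0.4,4,0],[0.2,2,0],[0,0,0]],"turn":[0,0,0,0,0,0,0,0],"claw":[0,0,0,0,0,0,0,0]}' 40
python3 - <<'E'
from h import *
im,d,P=shoot("wrist"); np.savez("w3.npz",im=im,d=d,P=P)
cv2.imwrite("pics/w3.png",im[:,:,::-1])
for q in["hook_head","stand"]:
  for r in manip.cut_out(q,"wrist"):
    m=r["mask"]&(d>0);p=P[m]; print(q,round(r["score"],2),np.round(r["position"]),m.sum(),np.median(p,0).round())
    k=p[(p[:,2]>7)&(p[:,2]<17)]
    if len(k)>50: print("plate",rect(k))
im,d,P=shoot("side");cv2.imwrite("pics/s3.png",im[:,:,::-1])
for r in manip.cut_out("hook_head","side"):
    m=r["mask"]&(d>0);p=P[m]; print(np.round(r["position"]),m.sum(),np.percentile(p,[2,50,98],axis=0).round())
s=manip.read_state();print(s["eef_pos"],s["eef_rot"],s["wrist_force"],s["finger_gap"])
E
```

```text
clock: 5.48
eef_pos: [457.3, -147.6, 442.6]
eef_rot: [3.141, -0.003, 2.891]
wrist_force: [0.9, 0.5, -2.0]
finger_gap: 41.9
finger_force: 40.0
clock: 6.48
eef_pos: [482.9, 162.1, 442.8]
eef_rot: [-3.14, -0.003, 2.894]
wrist_force: [-0.5, -0.5, -2.2]
finger_gap: 42.0
finger_force: 40.0
hook_head 0.96 [319. 299.] 16018 [467. 164. 298.]
stand 0.88 [322. 186.] 8272 [465. 170.  12.]
plate (array([484.4, 162.6]), array([120.1, 119. ]), -0.246)
stand 0.88 [541. 316.] 3980 [674. 379.  12.]
plate (array([699.8, 357.5]), array([120. ,  93.8]), -0.054)
[304. 144.] 1301 [[459. 135.   1.]
 [470. 145. 230.]
 [745. 535. 316.]]
[483.52175816 159.86924988 444.33499145] [-3.14136694e+00 -3.32523146e-04  2.89084464e+00] [ 0.00758805  0.13000939 -1.43486361] 41.90257765091585
```

View pics/w3.png

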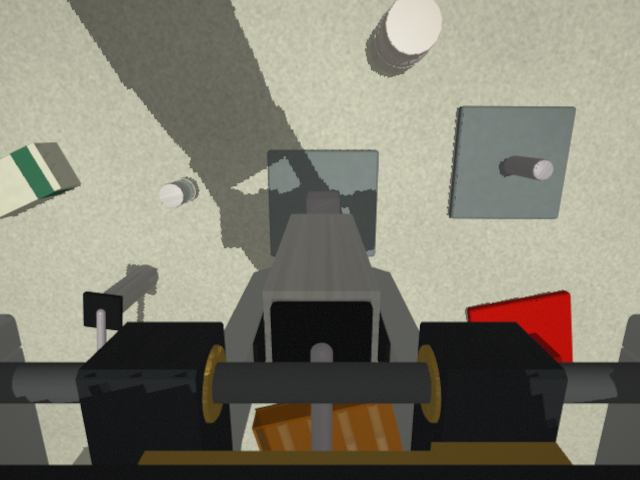

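View pics/s3.png

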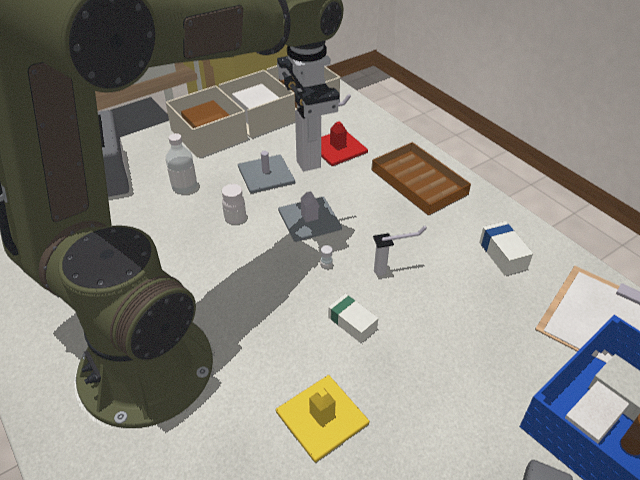

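The wrist view shows the head held at (320,320) with the stub behind and below it at (322,205). The side view shows it upright above the stand. I'll measure the held tube relative to the tool from the near wall.

Run:
```python
from h import *
f=np.load("w3.npz");P=f["P"];d=f["d"]
e=np.array([483.2,160.5,444.]);yaw=2.891-np.pi
c,s=np.cos(yaw),np.sin(yaw)
q=P-e; X=q[...,0]*c+q[...,1]*s; Y=-q[...,0]*s+q[...,1]*c; Z=P[...,2]
m=(abs(Y)<26)&(X<-10)&(X>-30)&(Z>168)&(Z<320)&(d>0)
for z in range(160,320,20):
    k=m&(Z>z)&(Z<=z+20)
    if k.sum()>20: print(z,k.sum(),"X wall",np.median(X[k]).round(2),"Y",np.percentile(Y[k],[1,99]).round(1))
k=m&(Z<280); A=np.c_[Y[k],Z[k]-230,np.ones(k.sum())]; print("slopes dX/dY,dX/dZ,X0",np.linalg.lstsq(A,X[k],rcond=None)[0])
D=np.array([484.5,162.6])-e[:2]; print("stand in tool",D[0]*c+D[1]*s,-D[0]*s+D[1]*c)
print(Z[m].min())
st=manip.read_state();print(st["eef_pos"])
```

```text
160 200 X wall -22.22 Y [-19.8  21.5]
180 487 X wall -22.17 Y [-19.5  21.5]
200 614 X wall -22.03 Y [-19.6  21.4]
220 817 X wall -21.93 Y [-19.7  21.5]
240 1162 X wall -21.81 Y [-25.5  21.5]
260 1650 X wall -21.69 Y [-25.6  21.8]
280 3781 X wall -21.32 Y [-25.4  25.4]
300 3528 X wall -13.77 Y [-25.6  25.6]
slopes dX/dY,dX/dZ,X0 [-4.39203999e-02  1.34080492e-02 -2.16900395e+01]
stand in tool 0.7386412098160079 2.356779404857729
170.18292505776182
[483.52175816 159.86924988 444.33499145]
```

```bash
python3 -m creep '{"slide":[[0.2,0.1,0],[0,0,-3],[0,0,-3],[0,0,-2],[0,0,-0.8],[0,0,-0.8],[0,0,-0.5],[0,0,0]],"turn":[0,0,0,0,0,0,0,0],"claw":[0,0,0,0,0,0,0,0]}' 40
python3 -m creep '{"slide":[[0,0,-0.4],[0,0,-0.4],[0,0,-0.4],[0,0,0]],"turn":[0,0,0,0],"claw":[0,0,0,0]}' 60
```

```text
clock: 7.72
eef_pos: [485.7, 161.5, 343.7]
eef_rot: [-3.142, 0.0, 2.892]
wrist_force: [-1.0, 0.5, -1.9]
finger_gap: 41.8
finger_force: 40.0
clock: 8.22
eef_pos: [485.6, 161.5, 331.3]
eef_rot: [-3.141, -0.001, 2.892]
wrist_force: [-0.3, 0.5, -2.2]
finger_gap: 41.8
finger_force: 60.0
```

It slides over the stub without contact forces. On to the button.

```bash
python3 -m creep '{"slide":[[0,0,-0.4],[0,0,-0.4],[0,0,-0.4],[0,0,-0.3],[0,0,0]],"turn":[0,0,0,0,0],"claw":[0,0,0,0,0]}' 60
python3 -m creep '{"slide":[[0,0,-0.4],[0,0,-0.4],[0,0,-0.4],[0,0,-0.4],[0,0,-0.4],[0,0,-0.3],[0,0,0]],"turn":[0,0,0,0,0,0,0],"claw":[0,0,0,0,0,0,0]}' 60
```

```text
clock: 8.85
eef_pos: [485.8, 161.5, 316.7]
eef_rot: [3.141, 0.001, 2.892]
wrist_force: [1.4, -0.5, -1.0]
finger_gap: 41.7
finger_force: 60.0
clock: 9.72
eef_pos: [485.6, 161.3, 292.4]
eef_rot: [-3.141, -0.001, 2.892]
wrist_force: [6.3, -0.4, -13.6]
finger_gap: 41.8
finger_force: 60.0
```

The button's now cresting into the window and pulling the tube down, so I'll go the last 5.5 mm.

```bash
python3 -m creep '{"slide":[[0,0,-0.3],[0,0,-0.2],[0,0,-0.1],[0,0,0]],"turn":[0,0,0,0],"claw":[0,0,0,0]}' 60
```

```text
clock: 10.22
eef_pos: [485.6, 161.5, 287.6]
eef_rot: [-3.142, -0.0, 2.892]
wrist_force: [0.8, 0.2, -1.9]
finger_gap: 41.6
finger_force: 60.0
```

```bash
python3 -m creep '{"slide":[[0,0,-0.1],[0,0,-0.1],[0,0,0]],"turn":[0,0,0],"claw":[0,0,0]}' 60
```

```text
clock: 10.6
eef_pos: [485.7, 161.5, 286.7]
eef_rot: [3.141, 0.001, 2.892]
wrist_force: [-5.3, -1.5, 10.5]
finger_gap: 41.4
finger_force: 60.0
```

Firm contact on the plate (10 N). Release and rise straight up.

```bash
python3 -m creep '{"slide":[[0,0,0],[0,0,0],[0,0,0],[0,0,0],[0,0,0],[0,0,0]],"turn":[0,0,0,0,0,0],"claw":[1,1,1,1,1,1]}'
python3 -m creep '{"slide":[[0,0,2],[0,0,4],[0,0,4],[0,0,4],[-4,0,2],[-5,0,0],[-4,0,0],[0,0,0]],"turn":[0,0,0,0,0,0,0,0],"claw":[1,1,1,1,1,1,1,1]}'
python3 - <<'E'
from h import *
im,d,P=shoot("side");cv2.imwrite("pics/s4.png",cv2.resize(im[100:280,200:440,::-1],(720,540)))
im,d,P=shoot("wrist")
for r in manip.cut_out("hook_head","wrist"):
    m=r["mask"]&(d>0);p=P[m];print(round(r["score"],2),p[:,2].max(),np.median(p,0).round())
    cap=p[(p[:,2]>142)&(p[:,2]<153)&(np.hypot(p[:,0]-484,p[:,1]-162)<36)]
    if len(cap)>10: print(rect(cap),np.median(cap[:,2]))
E
```

```text
clock: 11.35
eef_pos: [485.7, 161.5, 285.6]
eef_rot: [-3.142, -0.0, 2.892]
wrist_force: [-0.1, -0.4, -0.5]
finger_gap: 93.3
finger_force: 0.0
clock: 12.35
eef_pos: [354.0, 161.5, 446.2]
eef_rot: [3.141, 0.001, 2.893]
wrist_force: [0.3, -0.2, -0.3]
finger_gap: 93.9
finger_force: 0.0
0.96 153.8838963250235 [467. 163. 109.]
(array([491.7, 160.6]), array([41.1, 55.7]), -0.222) 147.01219017860913
```

View pics/s4.png

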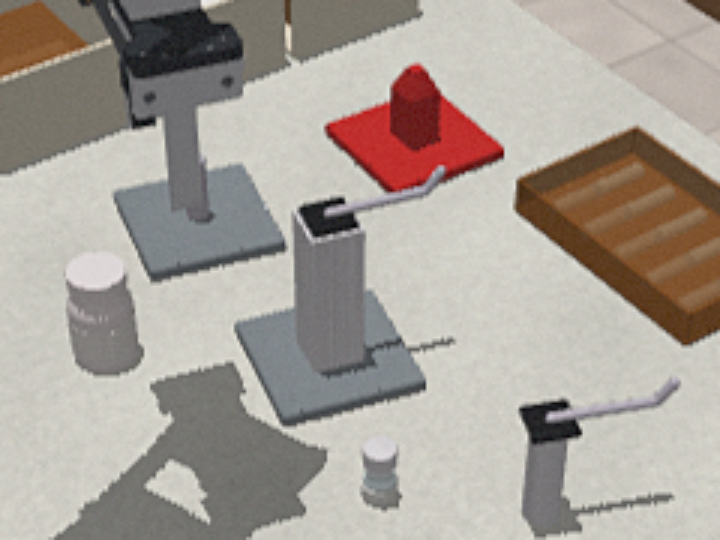

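The picture shows the head upright and fully home on the grey stand at (330,290). Its cap is at 147 mm against 148 expected, and the gripper is clear.

```bash
python3 -c "
from cell import manip
print(manip.sign_off())"
```

```text
the job is handed in; nothing more can be done
None
```

The thick square-tube head is seated upright on the square stub and let go, and I handed the job in at about 12.5 s; I didn't see the button itself in the window, but the forces during the push and the final cap height (147 mm against 148 mm expected) match it having popped through.

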